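# Register a routing template with a tapered pin

### The job

The plywood template is bolted to the panel at one end only and has swung out, so its round hole no longer lies over the round hole in the panel. Take the long tapered wooden pin from the stand and drive it straight down through both holes until its collar sits on the template, so that the taper pulls the template into line; then let go and leave the pin standing there. Leave the short blunt plug in the stand.

Things in the scene. Friction and masses are not known exactly. Their poses are not given: they have to be found in the camera images.
- pin_grip (a point): Mid-grip of the loose tapered pin (bare wood, 160 g) hanging upright by its collar in either stand hole; z up. Grip 34 mm diameter, 50 tall (25 above and below this point). Collar 54 diameter, 8 thick, its underside 33 below this point; then a 35 diameter shank for 34 mm, a taper of 41 mm to 9 diameter and a 3 mm nose: tip 111 mm below this point. Lift it 80 mm to clear the stand.
- plug_top (a point): Top centre of a bystander in the stand's other hole: short straight blunt wooden plug, low knob 44 mm diameter and 16 tall on a 54 collar, top 24 above the stand. The stand is a fixed grey bench 100 x 220 mm, turned a little, its top 95 above the table, with two 42 mm holes 100 apart along its length.
- template_hole (a point): Centre, on the top face 83 mm above the table, of the template's round 40 mm through hole. Template: plywood 150 x 250 x 15 mm with a 70 x 80 window, flat on the panel; turns flat about a bolt 180 mm from the hole towards +y (head 9 high); z up. It starts with this hole 9 to 13 mm sideways of the panel's, stays where left, and about 2 N sideways at the hole moves it.
- panel_hole (a point): Centre, on the panel's top face 68 mm above the table, of the round 40 mm through hole in the plywood panel under the template; z up. Panel 220 x 300 x 18 mm, fixed on two 50 mm high battens, free space below the hole. The overlap of the two holes is open from above.
Mind the look-alikes: they are no part of the job. Leave any purple or turquoise look-alike of the part that bears pin_grip alone.

How it is judged:
By the outcome, as a careful person would: the job done as asked, in the order asked, and still so for the second after the job is handed in, with the robot touching nothing.
It also fails if it takes over 38 s, if anything falls off the work surface, if the arm or the gripper's body presses on something with over 40 N, if the wrist force passes 120 N, or if a joint passes its speed limit or range.

### The arm

A 6-joint arm with a two-finger parallel gripper is mounted at the origin on the work surface. World frame = base frame: x ahead of the robot, y to its left, z up, the work surface at z = 0. Lengths are in m, angles in rad, forces in N, time in s.
With the tool pointing down it reaches from about 0.3 to 0.775 m from the base axis. Payload 14.6 kg.
Tool frame: the origin (TCP) lies on the centre line of the jaws, within the pads' length; the fingertips stand 19 mm ahead of it and the grasp point (between the pads) is the TCP (ctrl.tip_reach is the distance from the TCP to the fingertips, in m); x points along the fingers, y is the direction in which the jaws open and shut, and the axes are right-handed (so a half turn about x gives the same grasp; the last joint's range is limited). The gripper opens to 94 mm and grips with 3 to 60 N. Pads are 16 mm wide; open, the fingers measure 119 mm over their backs; the gripper's body (75 mm by 177 mm) begins 78 mm behind the grasp point.
Start: joints at [-1.182, 0.3, 1.521, -0, 1.321, -0.067], TCP at [0.242, -0.494, 0.224] pointing down, gripper open.
Joint ranges: [-3.03, 3.03], [-0.79, 2.21], [0.23, 2.52], [-1.04, 4.18], [0, 3.07], [-2.55, 2.55]. Speed limits (rad/s): [2.22, 2.22, 2.57, 3.14, 3.14, 3.14].

### API

Orientations are given as [roll, pitch, yaw] about the fixed x, y, z axes, in that order (R = Rz(yaw) Ry(pitch) Rx(roll)).
In Python, from station import ctrl, optics, models gives the robot as it stands. The module is installed in compiled form; this text tells all that it offers.
- The arm moves only by the tool arm_command, never from a script. Its argument "deltas" is a list of rows, each an object with "translation": the shift along the tool's x, y, z in units of 25 mm (1.0 is 25 mm), a list of three; "turn": the turn, a rotation vector about the tool's x, y, z in units of 5 degrees (1.0 is 5 degrees), a list of three. In form: [{"translation": [x, y, z], "turn": [rx, ry, rz]}, ...]. A call has 1 to 12 rows; each row is the pose to reach, as a shift and turn from the pose commanded when the call began, along the tool's axes at that moment; what a row does not reach only later rows make up. A row lasts 1/12 s, in which the tool goes at most 41.7 mm and 7.16 degrees, less where a joint would pass 70% of its speed; a pose out of reach is approached as far as the arm can. A call with a gripper value outside its range is refused whole. "gripper" is the finger opening in mm, from 0 to 94, set as the call begins (left out, the last holds). The fingers move at their own pace and stop on an object; "force" is the grip in N (left out, the last holds). Time passes only in rows, so rows that repeat a pose let the fingers close. It gives the time, the measured TCP pose, the force and the opening at its end, in the units of the state.
- ctrl.get_obs(): the state, without advancing time (a new reading comes with each control period).
- optics.camera(name): name is "scene" or "top" or "wrist"; returns the picture (480x640x3 uint8, red, green, blue); there is no depth.
- optics.get_calibration(name): a dict with "K" (3x3 intrinsics, pixels), "origin" and "orientation" of the camera in the world. Camera axes: x right, y down, z forward; pixel columns grow to the right and rows downward; lengths in m; the calibration is good to about 2 mm. The wrist camera is an equidistant fisheye: a pixel r from the principal point sees the ray r / f radians off the axis. A picture is of the moment at which its call begins: read the wrist's pose just before it. get_calibration takes no time and is no camera call; for the wrist camera it gives the pose at the moment of the call.
- ctrl.hand_in(): hands the job in, once; it reports no verdict.
Trained networks look in the newest picture that a camera, given by its name, has taken for a name from the list of things; names that differ only in an ending like _2 or _b are one class to them, and where a whole thing is asked for, a point or a joint stands for the part that bears it (a point fixed in the world has none). Each returns a list of dicts, best first, with "score" (0 to 1); they miss things now and then, are a little off and sometimes report something else, mostly with a low value. They report only what shows in the picture. A call takes as long as a camera call. They do not tell look-alikes from the thing itself.
- models.look_for(target, camera): "box" ([left, top, right, bottom] in pixels, round what is visible of it).
- models.cut_out(target, camera): "pixels" (480x640 bool, what is visible of it) and "box" ([left, top, right, bottom] in pixels, round what is visible of it).
- models.mark_of(target, camera): "at" ([column, row] in pixels: a listed point, or the origin of a listed thing).
The state is a dict: "time_s": time; "qpos": joint angles; "joint_vel": joint speeds; "tau": joint torques, N m; "ee_pos": TCP position; "eef_rot": TCP orientation; "force": force on the tool from outside, world axes, zero at the start; "moment": the same for the moment, N m; "grip_width": finger opening in m.
Only numpy, scipy, OpenCV 4.12 (cv2) and the standard library are available. Lean on these libraries where they do the work, as an engineer would, in place of code of your own. Each camera call takes 0.05 s, during which the arm holds its last target.

## Working session

There is one attempt and no reset: what is moved stays moved. The work goes in short steps, Python scripts to look and compute and a tool call to move; the robot and the scene stay as the last step left them, time stands still between calls to the robot, and variables do not carry over. Pictures are saved under pics/ and viewed, and the job is handed in when it is done.

Besides the shell and the picture viewer there is one more tool, called by a JSON object that holds its "op" and its "data". arm_command: Moves the arm, as the interface text tells. Its arguments: {"type":"object","properties":{"deltas":{"type":"array"},"gripper":{"type":"number"},"force":{"type":"number"}},"required":["deltas"]}

```bash
mkdir -p pics; cat > h.py <<'E'
import numpy as np, cv2
from station import ctrl, optics, models
def ray(cam,px,cal=None):
    c=cal or optics.get_calibration(cam); K=np.array(c["K"]); 
    x=(px[0]-K[0,2])/K[0,0]; y=(px[1]-K[1,2])/K[1,1]
    if cam=="wrist":
        r=np.hypot(x,y); s=np.sin(r)/r if r>1e-9 else 1
        d=np.array([x*s,y*s,np.cos(r)])
    else: d=np.array([x,y,1.])
    return np.array(c["origin"]),d
def R(c):
    o=np.array(c["orientation"])
    if o.shape==(3,3): return o
    from scipy.spatial.transform import Rotation as Ro
    return Ro.from_euler('xyz',o).as_matrix() if o.size==3 else Ro.from_quat(o).as_matrix()
def at_z(cam,px,z,cal=None):
    c=cal or optics.get_calibration(cam)
    o,d=ray(cam,px,c); d=R(c)@d
    return o+d*(z-o[2])/d[2]
def proj(cam,p,cal=None):
    c=cal or optics.get_calibration(cam); K=np.array(c["K"])
    q=R(c).T@(np.array(p)-np.array(c["origin"]))
    if cam=="wrist":
        r=np.hypot(q[0],q[1]); t=np.arctan2(r,q[2]); u=q[:2]/max(r,1e-9)*t
    else: u=q[:2]/q[2]
    return np.array([u[0]*K[0,0]+K[0,2],u[1]*K[1,1]+K[1,2]])
E
python3 - <<'E'
from h import *
print(ctrl.get_obs())
for n in ["scene","top","wrist"]:
    im=optics.camera(n); cv2.imwrite(f"pics/{n}0.png",im[:,:,::-1]); c=optics.get_calibration(n); print(n,c)
    for t in ["pin_grip","plug_top","template_hole","panel_hole"]:
        print(t,[(np.round(m["at"],1).tolist(),round(m["score"],2)) for m in models.mark_of(t,n)][:4])
E
```

```text
{'time_s': 0.0, 'qpos': array([-1.18164491e+00,  3.00502529e-01,  1.52160931e+00, -2.34535605e-05,
        1.32070918e+00, -6.65661692e-02]), 'joint_vel': array([-0.00158942,  0.00179417, -0.0014651 ,  0.00018694, -0.00105993,
       -0.0003436 ]), 'tau': array([-7.69614617e-04, -5.31814742e+01, -3.52738738e+01,  7.06952135e-02,
        2.44734687e-02, -1.14033664e-04]), 'ee_pos': array([ 0.24197065, -0.49362904,  0.22385714]), 'eef_rot': array([-1.61887106,  1.56956775,  1.978445  ]), 'force': array([ 0.37207733, -0.3398216 , -0.16150214]), 'moment': array([-0.04867469, -0.02362488, -0.02972045]), 'grip_width': 0.09409343522566614}
scene {'K': array([[468.32032783,   0.        , 315.7308589 ],
       [  0.        , 468.32032783, 243.15877072],
       [  0.        ,   0.        ,   1.        ]]), 'origin': array([ 1.01979471, -0.15998888,  0.70865747]), 'orientation': array([-2.38928576,  0.00668724,  1.36173753])}
pin_grip [([244.0, 257.6], 0.88), ([177.8, 218.2], 0.83), ([249.8, 208.7], 0.67), ([300.7, 205.2], 0.65)]
plug_top [([185.7, 281.9], 0.8)]
template_hole [([415.9, 284.8], 
[... 218 characters left out ...]
array([ 0.44598236, -0.06952596,  0.94664228]), 'orientation': array([-3.09864391,  0.01957731, -1.59370474])}
pin_grip [([475.7, 306.2], 0.92), ([401.8, 217.7], 0.73), ([330.2, 297.8], 0.69), ([391.9, 305.2], 0.68)]
plug_top [([464.4, 200.4], 0.73)]
template_hole [([225.3, 175.6], 0.64)]
panel_hole [([227.9, 182.4], 0.98)]
wrist {'K': array([[371.64829954,   0.        , 314.94447715],
       [  0.        , 371.64829954, 243.3500613 ],
       [  0.        ,   0.        ,   1.        ]]), 'origin': array([ 0.31235732, -0.45937176,  0.38443946]), 'orientation': array([ 2.86804454e+00, -3.30288644e-04, -1.11467470e+00])}
pin_grip [([136.9, 7.6], 0.83)]
plug_top []
template_hole []
panel_hole []
```

View pics/scene0.png

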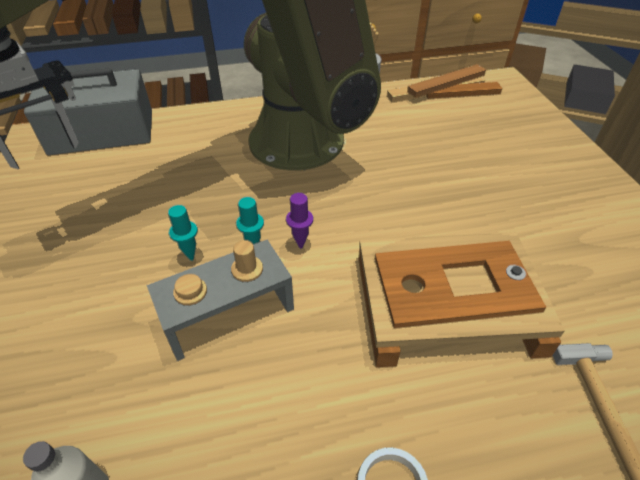

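View pics/top0.png

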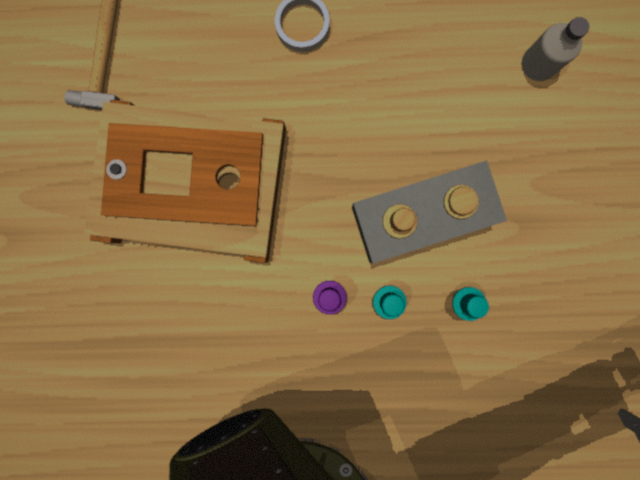

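The four candidates for pin_grip in the top view are teal (476,306), teal (392,305), purple (330,298), and bare wood standing in the stand at (402,218). The wooden one fits. The low, wide wooden knob at (463,201) is the plug. I'll enlarge these to confirm and measure.

```bash
python3 - <<'E'
from h import *
t=cv2.imread("pics/top0.png"); s=cv2.imread("pics/scene0.png")
a=cv2.resize(t[150:270,340:520],(600,400),interpolation=3)[:, :400*1]
a=cv2.resize(t[170:270,350:450],(400,400),interpolation=3)
b=cv2.resize(t[140:215,190:265],(400,400),interpolation=3)
cv2.imwrite("pics/crop1.png",np.hstack([a,b]))
a=cv2.resize(s[220:320,180:280],(400,400),interpolation=3)
b=cv2.resize(s[250:320,380:450],(400,400),interpolation=3)
cv2.imwrite("pics/crop2.png",np.hstack([a,b]))
print("pin top",at_z("top",(401.8,217.7),.128),"scene",at_z("scene",(244,257.6),.128))
print("pl",at_z("top",(464.4,200.4),.119),at_z("scene",(185.7,281.9),.119))
print("tmpl",at_z("top",(225.3,175.6),.083),at_z("scene",(415.9,284.8),.083))
print("panel",at_z("top",(227.9,182.4),.068),at_z("scene",(410.6,285.1),.068))
print("bolt",at_z("top",(117,169),.09),at_z("scene",(516,272),.09))
# panel corners
E
```

```text
pin top [ 0.49586362 -0.17152102  0.128     ] scene [ 0.49401185 -0.17361054  0.128     ]
pl [ 0.52042763 -0.2681848   0.119     ] [ 0.51781487 -0.27079184  0.119     ]
tmpl [0.57292798 0.10273401 0.083     ] [0.57626784 0.10250172 0.083     ]
panel [0.56389584 0.101646   0.068     ] [0.5643128  0.09964371 0.068     ]
bolt [0.58693751 0.2745656  0.09      ] [0.59131811 0.2756407  0.09      ]
```

View pics/crop1.png

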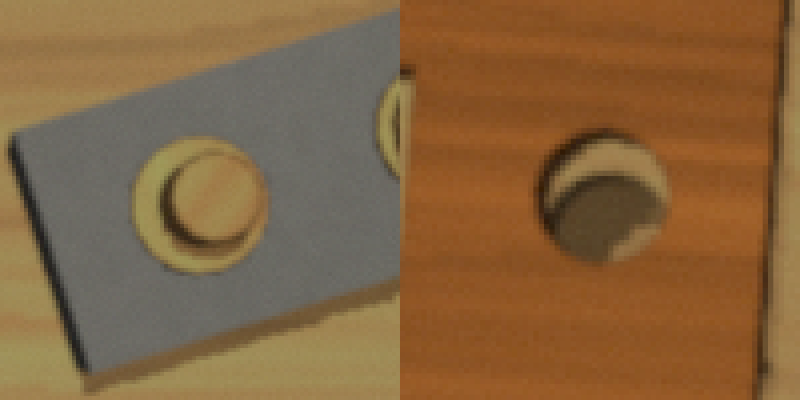

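View pics/crop2.png

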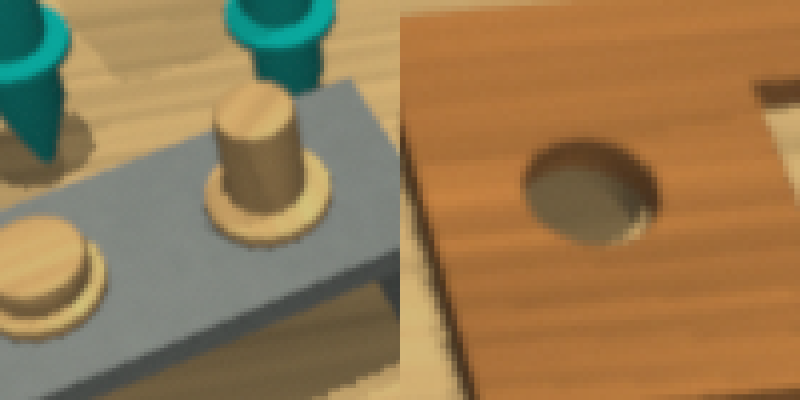

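The crops show the bare-wood pin, tall-gripped, at top (403,218) and scene (244,257). The plug is the low one. The template hole is displaced about +x from the panel hole, and the overlap is open. The two cameras agree within about 3 mm. Next I'll plan the moves.

```bash
cat >> h.py <<'E'
from scipy.spatial.transform import Rotation as Ro
def plan(target, yaxis):
    o=ctrl.get_obs(); Rt=Ro.from_euler('xyz',o["eef_rot"]).as_matrix(); p=o["ee_pos"]
    y=np.array(yaxis,float); y/=np.linalg.norm(y); x=np.array([0,0,-1.]); 
    if y@Rt[:,1]<0: y=-y
    Rg=np.column_stack([x,y,np.cross(x,y)])
    rv=Ro.from_matrix(Rt.T@Rg).as_rotvec()
    print("tool y",Rt[:,1].round(3),"z",Rt[:,2].round(3),"x",Rt[:,0].round(4))
    print("trans",(Rt.T@(np.array(target)-p)/.025).round(3),"turn",(np.degrees(rv)/5).round(3),"t",o["time_s"],"pos",p.round(4),"q",o["qpos"].round(2),"F",o["force"].round(1),"w",round(o["grip_width"],4))
E
python3 - <<'E'
from h import *
for n in ["top"]:
  print(at_z("top",(403.7,218.7),.153))
print(at_z("scene",(180+255/4,220+110/4),.153))
plan([.495,-.1725,.224],[.97,.245,0])
plan([.495,-.1725,.224],[1,0,0])
E
```

```text
[ 0.49281443 -0.17112443  0.153     ]
[ 0.49485786 -0.17113788  0.153     ]
tool y [ 0.44  -0.898 -0.   ] z [-0.898 -0.44  -0.   ] x [-0.  0. -1.]
trans [  0.019  -7.087 -14.741] turn [-15.611  -0.      0.   ] t 0.75 pos [ 0.2421 -0.4938  0.2245] q [-1.18  0.3   1.52 -0.    1.32 -0.07] F [ 0.8 -0.  -0. ] w 0.094
tool y [ 0.44  -0.898 -0.   ] z [-0.898 -0.44  -0.   ] x [-0.  0. -1.]
trans [  0.019  -7.087 -14.741] turn [-12.776  -0.      0.   ] t 0.75 pos [ 0.2421 -0.4938  0.2245] q [-1.18  0.3   1.52 -0.    1.32 -0.07] F [ 0.8 -0.  -0. ] w 0.094
```

{"op": "arm_command", "data": {"deltas": [{"translation":[0,-0.3,-0.7],"turn":[-0.6,0,0]},{"translation":[0,-1.0,-2.0],"turn":[-1.8,0,0]},{"translation":[0,-1.7,-3.5],"turn":[-3.0,0,0]},{"translation":[0,-2.4,-5.0],"turn":[-4.3,0,0]},{"translation":[0,-3.1,-6.5],"turn":[-5.6,0,0]},{"translation":[0,-3.8,-8.0],"turn":[-6.9,0,0]},{"translation":[0,-4.6,-9.5],"turn":[-8.2,0,0]},{"translation":[0,-5.3,-11.0],"turn":[-9.5,0,0]},{"translation":[0,-6.0,-12.5],"turn":[-10.8,0,0]},{"translation":[0,-6.6,-13.7],"turn":[-11.9,0,0]},{"translation":[0,-7.0,-14.5],"turn":[-12.6,0,0]},{"translation":[0,-7.09,-14.72],"turn":[-12.78,0,0]}], "gripper": 70, "force": 40}}

```text
time_s: 1.75
ee_pos: [0.496, -0.1701, 0.2244]
eef_rot: [2.619, 1.57, 1.055]
force: [0.6, -0.2, 0.5]
grip_width: 0.07
```

```bash
python3 - <<'E'
from h import *
im=optics.camera("wrist"); c=optics.get_calibration("wrist"); cv2.imwrite("pics/w1.png",im[:,:,::-1])
for t,z in [("pin_grip",.128),("plug_top",.119),("template_hole",.083),("panel_hole",.068)]:
    for m in models.mark_of(t,"wrist")[:4]: print(t,m["at"],round(m["score"],2),at_z("wrist",m["at"],z,c).round(4))
plan([.4945,-.172,.13],[1,0,0])
print(proj("wrist",[.4945,-.172,.153],c))
E
```

```text
pin_grip [163.3, 115.9] 0.96 [ 0.3861 -0.07    0.128 ]
pin_grip [312.6, 253.4] 0.78 [ 0.4936 -0.1719  0.128 ]
pin_grip [164.9, 217.3] 0.6 [ 0.3835 -0.1448  0.128 ]
plug_top [345.1, 358.5] 0.69 [ 0.5212 -0.2677  0.119 ]
template_hole [343.4, 358.6] 0.19 [ 0.5232 -0.2916  0.083 ]
panel_hole [341.5, 359.3] 0.53 [ 0.5227 -0.3024  0.068 ]
tool y [ 1.    -0.002 -0.   ] z [-0.002 -1.     0.   ] x [-1.e-04 -1.e-04 -1.e+00]
trans [ 3.778  0.026 -0.071] turn [-0.027  0.002  0.001] t 2.0 pos [ 0.4939 -0.1738  0.2245] q [-0.41  0.24  1.6  -0.    1.3  -0.41] F [-0.2 -0.1 -1. ] w 0.0697
[313.77205411 264.79972125]
```

View pics/w1.png

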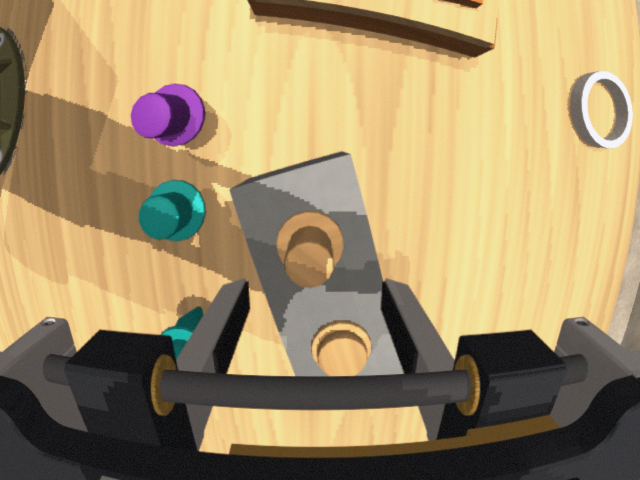

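The wrist view confirms the wooden pin at (310,262) between the fingers and the plug at (342,355). The measured pin position, (0.4936, -0.172), agrees with the other two cameras.

{"op": "arm_command", "data": {"deltas": [{"translation":[0.6,-0.01,-0.07],"turn":[0,0,0]},{"translation":[1.4,-0.01,-0.07],"turn":[0,0,0]},{"translation":[2.2,-0.01,-0.07],"turn":[0,0,0]},{"translation":[3.0,-0.01,-0.07],"turn":[0,0,0]},{"translation":[3.6,-0.01,-0.07],"turn":[0,0,0]},{"translation":[3.78,-0.01,-0.07],"turn":[0,0,0]},{"translation":[3.78,-0.01,-0.07],"turn":[0,0,0]},{"translation":[3.78,-0.01,-0.07],"turn":[0,0,0]}]}}

```text
time_s: 2.67
ee_pos: [0.4943, -0.1717, 0.1307]
eef_rot: [1.168, 1.57, -0.404]
force: [-0.5, 0.5, 0.9]
grip_width: 0.07
```

{"op": "arm_command", "data": {"deltas": [{"translation":[0,0,0],"turn":[0,0,0]},{"translation":[0,0,0],"turn":[0,0,0]},{"translation":[0,0,0],"turn":[0,0,0]},{"translation":[0,0,0],"turn":[0,0,0]},{"translation":[0,0,0],"turn":[0,0,0]},{"translation":[0,0,0],"turn":[0,0,0]},{"translation":[0,0,0],"turn":[0,0,0]},{"translation":[0,0,0],"turn":[0,0,0]}], "gripper": 25, "force": 50}}

```text
time_s: 3.33
ee_pos: [0.4943, -0.1709, 0.1301]
eef_rot: [0.821, 1.571, -0.75]
force: [-1.0, 0.9, 2.3]
grip_width: 0.0331
```

```bash
python3 - <<'E'
from h import *
plan([.4935,-.172,.24],[1,0,0])
E
```

```text
tool y [1. 0. 0.] z [ 0. -1.  0.] x [ 1.e-04 -0.e+00 -1.e+00]
trans [-4.396 -0.03   0.042] turn [ 0.004  0.001 -0.001] t 3.3333 pos [ 0.4943 -0.1709  0.1301] q [-0.4   0.34  1.7  -0.    1.1  -0.4 ] F [-1.   0.9  2.3] w 0.0331
```

{"op": "arm_command", "data": {"deltas": [{"translation":[-0.5,0,0],"turn":[0,0,0]},{"translation":[-1.3,0,0],"turn":[0,0,0]},{"translation":[-2.2,0,0],"turn":[0,0,0]},{"translation":[-3.1,0,0],"turn":[0,0,0]},{"translation":[-4.0,0.1,-0.3],"turn":[0,0,0]},{"translation":[-4.4,0.5,-1.3],"turn":[0,0,0]},{"translation":[-4.4,1.0,-2.6],"turn":[0,0,0]},{"translation":[-4.4,1.5,-3.9],"turn":[0,0,0]},{"translation":[-4.4,2.0,-5.2],"turn":[0,0,0]},{"translation":[-4.4,2.5,-6.5],"turn":[0,0,0]},{"translation":[-4.4,2.8,-7.4],"turn":[0,0,0]},{"translation":[-4.4,2.87,-7.64],"turn":[0,0,0]}]}}

```text
time_s: 4.33
ee_pos: [0.5665, 0.0233, 0.2394]
eef_rot: [-2.281, 1.57, 2.435]
force: [-1.3, -1.0, -1.5]
grip_width: 0.0332
```

```bash
python3 - <<'E'
from h import *
im=optics.camera("wrist"); im=optics.camera("wrist"); c=optics.get_calibration("wrist"); im=optics.camera("wrist"); cv2.imwrite("pics/w2.png",im[:,:,::-1])
for t,z in [("pin_grip",.238),("template_hole",.083),("panel_hole",.068)]:
    for m in models.mark_of(t,"wrist")[:3]: print(t,m["at"],round(m["score"],2),at_z("wrist",m["at"],z,c).round(4))
p=proj("wrist",[.565,.101,.075],c); print(p)
x,y=int(p[0]),int(p[1]); y=max(y,60)
cv2.imwrite("pics/w2c.png",cv2.resize(im[y-60:y+60,x-60:x+60,::-1],(600,600),interpolation=3)); print(x-60,y-60)
plan([.565,.101,.2],[1,0,0])
s=optics.camera("scene"); cv2.imwrite("pics/s2.png",s[:,:,::-1])
E
```

```text
pin_grip [41.2, 313.3] 0.96 [0.4    0.0097 0.238 ]
pin_grip [197.4, 333.3] 0.69 [0.5052 0.0059 0.238 ]
pin_grip [314.9, 309.1] 0.63 [0.5655 0.0212 0.238 ]
template_hole [312.7, 136.6] 0.3 [0.5634 0.1036 0.083 ]
panel_hole [311.2, 138.5] 0.61 [0.562  0.1021 0.068 ]
[314.62042861 139.68797202]
254 79
tool y [ 1.    -0.001 -0.   ] z [-0.001 -1.     0.   ] x [-1.e-04 -1.e-04 -1.e+00]
trans [ 1.598 -0.032 -3.288] turn [-0.013  0.002  0.001] t 4.6333 pos [0.5657 0.0188 0.24  ] q [-0.03  0.32  1.45 -0.    1.36 -0.03] F [ 0.7  0.2 -1.4] w 0.0336
```

View pics/w2.png

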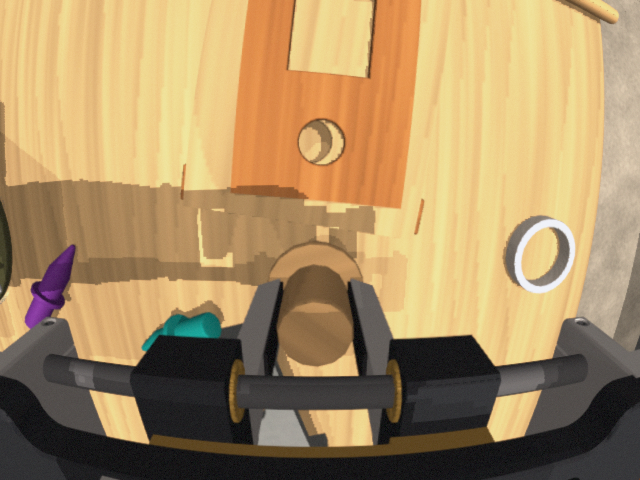

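View pics/w2c.png

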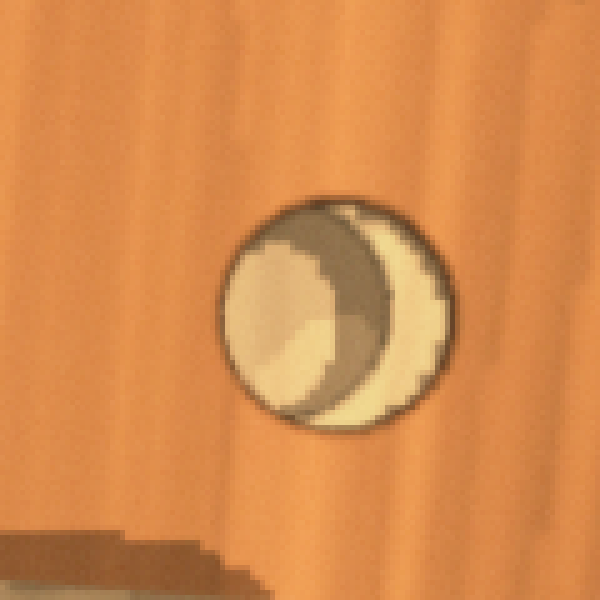

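View pics/s2.png

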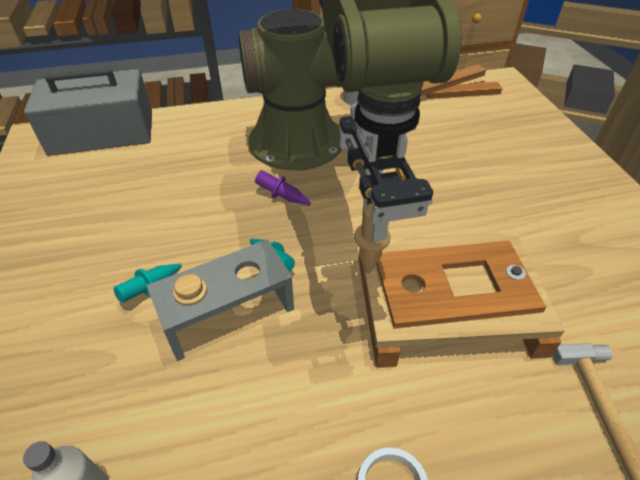

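The wrist crop shows the template hole centred at about (321,142). The panel-hole rim shows inside it, with its right edge at about (331.6,139). The look-alikes have toppled on their own, clear of my path. Next I'll fit the circles.

```bash
python3 - <<'E'
from h import *
from scipy.optimize import least_squares
c=optics.get_calibration("wrist")
f=lambda pts,z,r:( lambda P: least_squares(lambda q:np.hypot(P[:,0]-q[0],P[:,1]-q[1])-r,P.mean(0)-[.005,0]).x)(np.array([at_z("wrist",(254+x/5,79+y/5),z,c)[:2] for x,y in pts]))
t=f([(220,310),(455,310),(337,198),(337,433),(255,232),(420,235),(255,398),(420,400)],.083,.02)
p=f([(340,208),(370,240),(388,285),(390,320),(375,365),(345,400),(300,418)],.068,.02)
print(t,p,t-p,np.hypot(*(t-p)))
cut=models.cut_out("pin_grip","scene")
im=optics.camera("scene");cv2.imwrite("pics/s3.png",im[:,:,::-1])
plan([p[0],p[1],.2],[1,0,0])
# expected pin tip and collar in scene and top for current tcp
o=ctrl.get_obs()["ee_pos"]
for dz in (.023,-.035,-.113): print(dz,proj("scene",o+[0,0,dz]),proj("wrist",o+[0,0,dz]))
s=cv2.imread("pics/s3.png"); cv2.imwrite("pics/s3c.png",cv2.resize(s[180:330,320:470],(600,600),interpolation=3))
E
```

```text
[0.57106087 0.09683889] [0.56097977 0.09847141] [ 0.0100811  -0.00163252] 0.010212427147631289
tool y [ 1.    -0.001  0.   ] z [-0.001 -1.     0.   ] x [ 1.e-04 -1.e-04 -1.e+00]
trans [ 1.602 -0.197 -3.172] turn [-0.011  0.001 -0.001] t 4.7833 pos [0.5658 0.0192 0.24  ] q [-0.03  0.32  1.45 -0.    1.36 -0.03] F [-0.4  0.2 -2.2] w 0.0334
0.023 [375.91893665 209.30293042] [315.83571018 334.97464757]
-0.035 [372.51872792 238.02378489] [315.54739155 283.81939643]
-0.113 [368.54892537 271.55587958] [315.32903737 245.62422287]
```

View pics/s3c.png

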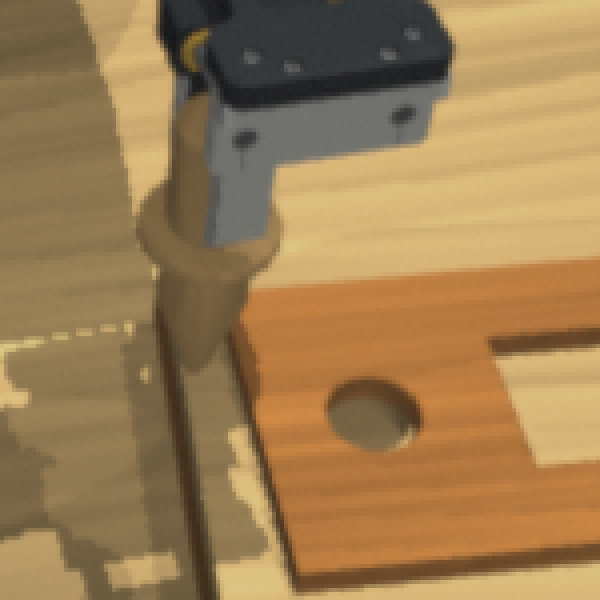

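{"op": "arm_command", "data": {"deltas": [{"translation":[0,0,-0.4],"turn":[0,0,0]},{"translation":[0,0,-1.1],"turn":[0,0,0]},{"translation":[0,-0.07,-1.9],"turn":[0,0,0]},{"translation":[0,-0.07,-2.6],"turn":[0,0,0]},{"translation":[0.2,-0.07,-3.1],"turn":[0,0,0]},{"translation":[0.5,-0.07,-3.24],"turn":[0,0,0]},{"translation":[0.9,-0.07,-3.24],"turn":[0,0,0]},{"translation":[1.0,-0.07,-3.24],"turn":[0,0,0]},{"translation":[1.0,-0.07,-3.24],"turn":[0,0,0]},{"translation":[1.0,-0.07,-3.24],"turn":[0,0,0]}]}}

```text
time_s: 5.62
ee_pos: [0.5642, 0.1003, 0.2147]
eef_rot: [-1.347, 1.57, -2.919]
force: [-0.1, -0.1, -1.4]
grip_width: 0.0333
```

```bash
python3 - <<'E'
from h import *
o=ctrl.get_obs()["ee_pos"]
im=optics.camera("scene");a=im[220:340,350:470]
plan([.564,.100,.113],[1,0,0])
im=optics.camera("top");b=im[120:240,170:290]
cv2.imwrite("pics/h1.png",np.hstack([cv2.resize(q,(400,400),interpolation=3) for q in(a,b)])[:,:,::-1])
print(proj("scene",o+[0,0,-.113]),proj("top",o+[0,0,.023]),proj("scene",[.564,.1,.068]))
E
```

```text
tool y [ 1.    -0.001  0.   ] z [-0.001 -1.     0.   ] x [ 3.e-04 -0.e+00 -1.e+00]
trans [ 4.085 -0.015  0.016] turn [-0.007  0.    -0.003] t 5.6667 pos [0.5644 0.1004 0.2151] q [ 0.11  0.36  1.46 -0.    1.32  0.11] F [ 0.9  0.3 -1.8] w 0.0336
[413.817115   272.54323205] [203.60653799 165.55967881] [410.7339794  284.92517702]
```

View pics/h1.png

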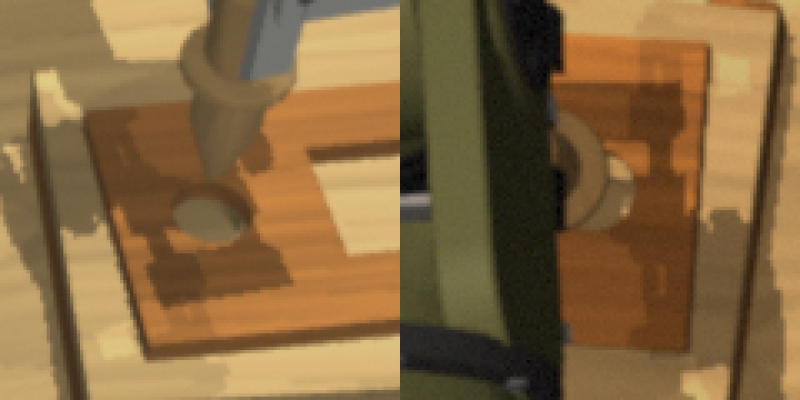

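The tip is over the hole on its -x side, above the panel hole. I'll lower it in stages and watch the force.

{"op": "arm_command", "data": {"deltas": [{"translation":[0.2,0,0],"turn":[0,0,0]},{"translation":[0.5,0,0],"turn":[0,0,0]},{"translation":[0.8,0,0],"turn":[0,0,0]},{"translation":[1.1,0,0],"turn":[0,0,0]},{"translation":[1.3,0,0],"turn":[0,0,0]},{"translation":[1.5,0,0],"turn":[0,0,0]},{"translation":[1.7,0,0],"turn":[0,0,0]},{"translation":[1.7,0,0],"turn":[0,0,0]}]}}

```text
time_s: 6.38
ee_pos: [0.5638, 0.101, 0.1713]
eef_rot: [-1.452, 1.569, -3.022]
force: [-0.9, 0.8, -1.1]
grip_width: 0.0334
```

{"op": "arm_command", "data": {"deltas": [{"translation":[0.15,0,0],"turn":[0,0,0]},{"translation":[0.3,0,0],"turn":[0,0,0]},{"translation":[0.45,0,0],"turn":[0,0,0]},{"translation":[0.6,0,0],"turn":[0,0,0]},{"translation":[0.6,0,0],"turn":[0,0,0]}]}}

```text
time_s: 6.8
ee_pos: [0.5642, 0.101, 0.1568]
eef_rot: [-1.272, 1.571, -2.842]
force: [2.0, 0.1, -0.7]
grip_width: 0.0332
```

```bash
python3 - <<'E'
from h import *
im=optics.camera("scene");a=im[220:340,350:470]
cv2.imwrite("pics/h2.png",cv2.resize(a,(600,600),interpolation=3)[:,:,::-1])
plan([.564,.100,.118],[1,0,0])
E
```

```text
tool y [ 1.  0. -0.] z [ 0. -1.  0.] x [-2.e-04 -0.e+00 -1.e+00]
trans [ 1.565 -0.006  0.042] turn [0.003 0.    0.003] t 6.85 pos [0.5642 0.101  0.1571] q [0.11 0.41 1.53 0.   1.2  0.11] F [ 1.2  0.5 -0.7] w 0.0336
```

View pics/h2.png

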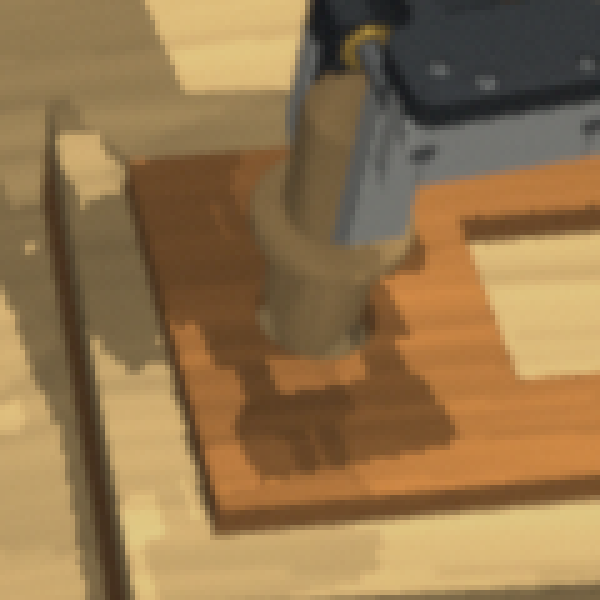

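The pin is in the holes and the template is moving with it at low force. I'll continue down.

{"op": "arm_command", "data": {"deltas": [{"translation":[0.12,0,0],"turn":[0,0,0]},{"translation":[0.24,0,0],"turn":[0,0,0]},{"translation":[0.36,0,0],"turn":[0,0,0]},{"translation":[0.48,0,0],"turn":[0,0,0]},{"translation":[0.6,0,0],"turn":[0,0,0]},{"translation":[0.72,0,0],"turn":[0,0,0]}]}}

```text
time_s: 7.35
ee_pos: [0.5641, 0.1011, 0.1391]
eef_rot: [-1.58, 1.57, 3.132]
force: [-1.4, -0.3, 1.9]
grip_width: 0.0333
```

{"op": "arm_command", "data": {"deltas": [{"translation":[0.12,0,0],"turn":[0,0,0]},{"translation":[0.24,0,0],"turn":[0,0,0]},{"translation":[0.36,0,0],"turn":[0,0,0]},{"translation":[0.48,0,0],"turn":[0,0,0]},{"translation":[0.48,0,0],"turn":[0,0,0]}]}}

```text
time_s: 7.77
ee_pos: [0.5632, 0.1012, 0.1263]
eef_rot: [-1.581, 1.568, 3.131]
force: [-3.7, 1.1, -3.7]
grip_width: 0.034
```

{"op": "arm_command", "data": {"deltas": [{"translation":[0.08,0,0],"turn":[0,0,0]},{"translation":[0.16,0,0],"turn":[0,0,0]},{"translation":[0.24,0,0],"turn":[0,0,0]},{"translation":[0.3,0,0],"turn":[0,0,0]},{"translation":[0.3,0,0],"turn":[0,0,0]}]}}

```text
time_s: 8.18
ee_pos: [0.5632, 0.1012, 0.1193]
eef_rot: [-1.592, 1.568, 3.12]
force: [-5.9, 1.8, -0.3]
grip_width: 0.0333
```

```bash
python3 - <<'E'
from h import *
im=optics.camera("scene");a=im[220:340,350:470]
cv2.imwrite("pics/h3.png",cv2.resize(a,(600,600),interpolation=3)[:,:,::-1])
plan([.564,.100,.118],[1,0,0])
E
```

```text
tool y [ 1.     0.    -0.003] z [ 0. -1. -0.] x [-2.9e-03  1.0e-04 -1.0e+00]
trans [0.049 0.033 0.049] turn [ 0.004 -0.001  0.034] t 8.2333 pos [0.5632 0.1012 0.1192] q [0.11 0.46 1.57 0.   1.12 0.11] F [-6.   1.1 -0.1] w 0.0331
```

View pics/h3.png

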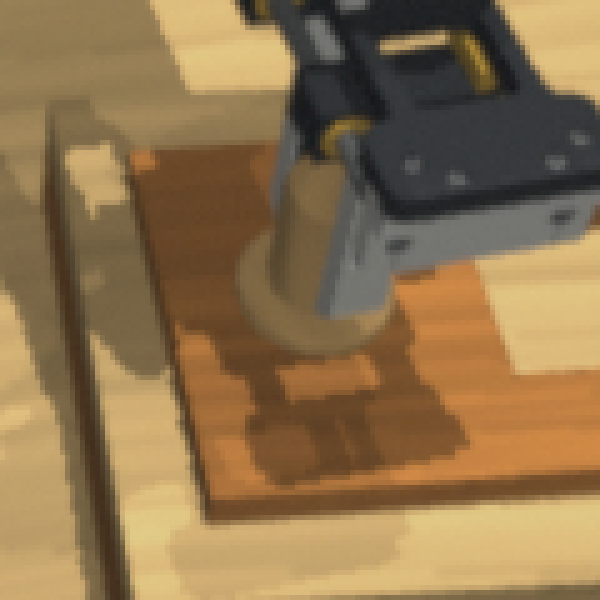

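{"op": "arm_command", "data": {"deltas": [{"translation":[0.04,-0.04,0],"turn":[0,0,0]},{"translation":[0.08,-0.06,0],"turn":[0,0,0]},{"translation":[0.12,-0.06,0],"turn":[0,0,0]},{"translation":[0.12,-0.06,0],"turn":[0,0,0]}]}}

```text
time_s: 8.57
ee_pos: [0.5629, 0.1011, 0.118]
eef_rot: [1.67, 1.57, 0.1]
force: [-6.2, -0.3, 12.1]
grip_width: 0.0336
```

The collar has seated: 12 N vertical at TCP z 0.118, as expected. I'll release, hold briefly, then retreat straight up.

{"op": "arm_command", "data": {"deltas": [{"translation":[0,0,0],"turn":[0,0,0]},{"translation":[0,0,0],"turn":[0,0,0]},{"translation":[0,0,0],"turn":[0,0,0]},{"translation":[0,0,0],"turn":[0,0,0]},{"translation":[0,0,0],"turn":[0,0,0]},{"translation":[0,0,0],"turn":[0,0,0]}], "gripper": 64}}

```text
time_s: 9.07
ee_pos: [0.5627, 0.101, 0.1169]
eef_rot: [0.678, 1.571, -0.892]
force: [0.4, 0.0, 1.3]
grip_width: 0.0635
```

{"op": "arm_command", "data": {"deltas": [{"translation":[-0.2,0,0],"turn":[0,0,0]},{"translation":[-0.7,0,0],"turn":[0,0,0]},{"translation":[-1.4,0,0],"turn":[0,0,0]},{"translation":[-2.2,0,0],"turn":[0,0,0]},{"translation":[-3.0,0,0],"turn":[0,0,0]},{"translation":[-4.0,0,0.5],"turn":[0,0,0]},{"translation":[-4.5,0,1.5],"turn":[0,0,0]},{"translation":[-4.5,0,2.6],"turn":[0,0,0]},{"translation":[-4.5,0,3.8],"turn":[0,0,0]},{"translation":[-4.5,0,5.0],"turn":[0,0,0]},{"translation":[-4.5,0,5.5],"turn":[0,0,0]},{"translation":[-4.5,0,5.5],"turn":[0,0,0]}]}}

```text
time_s: 10.07
ee_pos: [0.5627, -0.0386, 0.2297]
eef_rot: [0.852, 1.57, -0.722]
force: [-0.4, -0.9, -0.5]
grip_width: 0.0641
```

```bash
python3 - <<'E'
from h import *
s=optics.camera("scene"); t=optics.camera("top")
cv2.imwrite("pics/f_s.png",s[:,:,::-1])
a=s[220:340,350:470]; b=t[110:270,80:300]
cv2.imwrite("pics/f.png",np.hstack([cv2.resize(a,(400,400),interpolation=3),cv2.resize(b,(400,400),interpolation=3)])[:,:,::-1])
for n,h in(("scene",.141),("top",.141)):
  print(n,[(m["at"],round(m["score"],2),at_z(n,m["at"],.116).round(4)) for m in models.mark_of("pin_grip",n)])
print(ctrl.get_obs()["time_s"])
E
```

```text
scene [([279.8, 260.6], 0.77, array([ 0.5027, -0.1159,  0.116 ])), ([126.4, 286.6], 0.7, array([ 0.5048, -0.3645,  0.116 ])), ([413.4, 266.2], 0.69, array([0.5619, 0.0982, 0.116 ])), ([267.6, 180.4], 0.56, array([ 0.2891, -0.1066,  0.116 ])), ([412.0, 282.2], 0.51, array([0.5933, 0.0844, 0.116 ]))]
top [([524.9, 252.2], 0.85, array([ 0.4398, -0.3574,  0.116 ])), ([356.6, 404.5], 0.85, array([ 0.2166, -0.097 ,  0.116 ])), ([358.4, 262.0], 0.73, array([ 0.4307, -0.1052,  0.116 ]))]
10.2667
```

View pics/f.png

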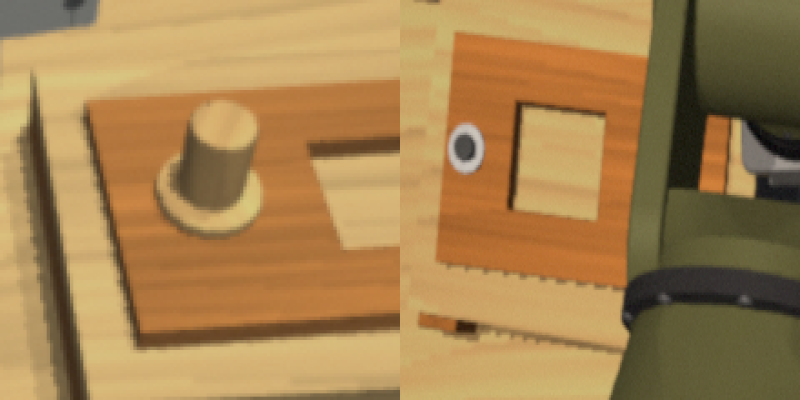

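View pics/f_s.png

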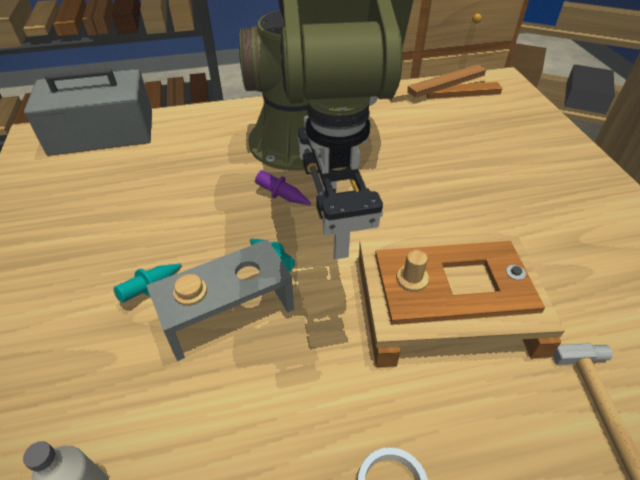

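The collar sits flat on the template at scene (413,280), the pin is upright, and the plug is still in the stand at (189,288). The gripper is clear. The look-alikes lie exactly where they were at 4.6 s, so they are at rest.

```bash
python3 - <<'E'
from h import *
print(ctrl.hand_in())
E
```

```text
the job is handed in; nothing more can be done
None
```

The tapered pin is standing through both holes with its collar on the template, and I handed the job in at about 10.3 s of the 38 s allowed.

- **Driving the pin:** I took the bare-wood pin from the stand and lowered it over the panel hole, so the taper drew the template in from about 10 mm off. The collar met the template at TCP z 0.118 m, as predicted, with about 12 N upward. Side force stayed around 6 N.
- **Last checks:** After release, the scene picture shows the pin upright, its collar flat on the template, and the plug still in the stand. The gripper was clear, with wrist force about zero. The top camera's view of the pin was blocked by the arm, so that final check rests on the scene camera alone.
- **Disagreements:** The panel and template hole positions differed by about 3–6 mm between cameras, so I aimed near their mean. The roughly 6 N side force did not drop when I shifted the pin about 1.5 mm, but it vanished on release.
- **Look-alikes toppled:** The two turquoise and one purple look-alikes were upright at first but lying on the table by 4.6 s, and did not move after that. I think they tipped over by themselves: my path stayed more than 0.1 m away from them and the wrist force showed no contact. I did not see them fall, though. All three are still on the table.

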